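# Load a reagent cartridge and lock its tab collar

## Task

Take the reagent cartridge out of its white holder and seat it fully home in the analyser's blue-grey dock, through the open collar. Then pinch the collar's two purple tabs together, no harder than needed, and turn the collar clockwise (seen from above) until it comes up firm on its seal, without forcing it, and let go so that it stays locked there. Do not disturb the other things on the bench.

Things in the scene. Friction and masses are not known exactly. Their poses are not given: they have to be found in the camera images.
- dock: Fixed blue-grey block 120 x 120 x 45 mm high, yaw varies; origin at the centre of its underside, z up. On top, round the pocket, stands a grey seat ring (outer diameter 75 mm, inner 46 mm, top 53 mm above the bench) on which the collar turns.
- dock_pocket (a point): Centre of the floor of the dock's square pocket, 10 mm above the bench. The pocket is 27 x 27 mm, sides along the dock's x and y, 35 mm deep, straight below the collar. The cartridge goes in with its ears along the dock's x (either way round); fully home its underside is here.
- collar: Grey ring on the dock's axis, outer diameter 49 mm, inner 40 mm, 50 to 66 mm above the bench; only turns about the vertical. Origin on the axis, 50 mm above the bench. Starts open, its x and y along the dock's. On its +y and -y sides are the purple tabs and two inward lugs (14 mm wide, to 14 mm from the axis, 60 to 66 mm up) that pass over the cartridge's ears when turned.
- collar_lock (a point): Point on the collar's axis at its top, 66 mm above the bench; how it locks: with the tabs out it cannot turn from open (forcing it damages it). With both tabs in by 3 mm or more it turns clockwise seen from above (yaw falls); keep them in for the first 52 degrees. Past that they may spring out and then stop it going back to open. Free turning takes about 0.1 N m.
- collar_seal (a point): Point on the collar's axis 50 mm above the bench; how it seals: somewhere 57 to 80 degrees from open (differs each time, cannot be seen) the collar meets a springy seal and the twist grows by about 0.1 N m per degree. Firm is 0.3 N m of twist, friction included; 0.3 to 0.5 is right, over 0.6 damages it. Friction keeps the collar where it is left on the seal.
- tab_l: Purple upright tab at the collar's +y side, 22 mm wide, 4 mm thick, 54 to 84 mm above the bench. Outer face 31 mm from the axis when out (62 mm over both tabs), 26 mm pressed fully in (52 mm). Spring: about 3 N at first, 10 N fully in. Squeeze with 15 to 20 N; over 40 N breaks it. Origin: the collar's origin, shifted inward as the tab goes in.
- tab_r: The same tab on the collar's -y side.
- holder: Fixed white block 85 x 85 x 30 mm high, origin at the centre of its underside; a square pocket 27 x 27 mm, 24 mm deep, in its top centre holds the cartridge at the start. Yaw varies.
- cartridge: Loose upright cartridge, about 0.12 kg; origin at the centre of its underside (6 mm above the bench in the holder). Pale-blue foot 24 x 24 x 40 mm, round neck of 24 mm diameter to 58 mm; purple ears: a bar 36 mm along x, 12 mm along y, 42 to 48 mm up. Purple fin to grip: 10 mm thick along x, 24 mm along y, 58 to 92 mm up (top 102 mm above the bench when home).
- tube_rack: Bystander: white rack of purple-capped tubes, 60 x 170 x 100 mm, loose; origin at the centre of its underside. Leave alone.
- reagent_bottle: Bystander: amber jar with blue cap, diameter 56 mm, 105 mm high, loose; origin at the centre of its underside. Leave alone.
- tip_box: Bystander: blue box with a clear lid, 84 x 114 x 59 mm, loose; origin at the centre of its underside. Leave alone.
Mind the look-alikes: they are no part of the job. What is shaped like the cartridge but green or orange is not meant. Leave any red or yellow look-alike of the dock alone.

How it is judged (in metres and radians):
On the way, in this order (a step that is already met when the one before it is completed fails the run):
1. the cartridge is fully home in the dock with the collar still open (z of cartridge in the frame of dock below 0.012 m and horizontal distance between cartridge and dock below 0.004 m and angle between cartridge's own z axis and vertical below 0.08 rad and angle between the x axis of collar and the x axis of dock, either way round below 0.2 rad), for 0.2 s.
2. the collar is turned up firm on its seal (at least 5 N at the stop, 30 mm from the axis) (angle between the x axis of collar and the x axis of dock, either way round above 0.95 rad and contact force between collar and dock above 5 N and z of cartridge in the frame of dock below 0.0125 m), for 0.1 s.
At the end, for the whole second after the job is handed in: The cartridge stands upright (within 0.08 rad) and at rest, fully home in the dock (origin within 4 mm of the dock's axis and less than 12.5 mm above the dock's underside); the collar is turned more than 0.95 rad from open, at rest and still bearing on its seal (over 0.3 N) (z of cartridge in the frame of dock below 0.0125 m and horizontal distance between cartridge and dock below 0.004 m and angle between cartridge's own z axis and vertical below 0.08 rad and linear speed of cartridge below 0.02 m/s and angle between the x axis of collar and the x axis of dock, either way round above 0.95 rad and contact force between collar and dock above 0.3 N and angular speed of collar below 0.05 rad/s); the robot touches nothing.
It fails at once if the seal or the pawls are overloaded: over 20 N between collar and dock (about 0.6 N m of twist) (contact force between collar and dock above 20 N).
It fails at once if a tab is squeezed with more than 40 N (contact force between the fingers and tab_l above 40 N or contact force between the fingers and tab_r above 40 N).
It fails at once if a bystander is moved by more than 20 mm (distance of any of tube_rack, reagent_bottle, tip_box from where it was at the start of the episode above 0.02 m).
It also fails if it takes over 72 s, if anything falls off the work surface, if the arm or the gripper's body presses on something with over 40 N, if the wrist force passes 120 N, or if a joint passes its speed limit or range.

## Robot

A 7-joint arm with a two-finger parallel gripper is mounted at the origin on the work surface. World frame = base frame: x ahead of the robot, y to its left, z up, the work surface at z = 0. Lengths are in mm, angles in degrees, forces in N, time in s.
With the tool pointing down it reaches from about 425 to 925 mm from the base axis. Payload 6.8 kg.
Tool frame: the origin (TCP) lies at the very end of the fingers, on their centre line; the grasp point (between the pads) lies 19 mm behind it (env.grasp_offset is the distance from the TCP to the grasp point, in mm); z points along the fingers, y is the line along which they close (so a half turn about z gives the same grasp; the last joint's range is limited). The gripper opens to 85 mm and grips with 20 to 120 N. Pads are 22 mm wide; open, the fingers measure 114 mm over their backs; the gripper's body (76 mm by 85 mm) begins 54 mm behind the grasp point. The pads swing forward as they close: fully open they stand 13 mm farther back than shut.
Start: joints at [-76.209, 27.33, 1.283, 89.118, -0.659, 63.558, -4.761], TCP at [230.692, 634.372, 231.308] pointing down, gripper open.
Joint ranges: [-169.35, 169.35], [-19.33, 120.38], [-80.79, 83.38], [13.8, 139.57], [-78.32, 258.32], [9.67, 109.79], [-169.56, 169.56]. Speed limits (degrees/s): [136.94, 136.94, 180, 180, 180, 180, 180].

## Interface

Orientations are given as [roll, pitch, yaw] about the fixed x, y, z axes, in that order (R = Rz(yaw) Ry(pitch) Rx(roll)).
In Python, from station import env gives the robot as it stands. The module is installed in compiled form; this text tells all that it offers. Calls block until the motion is done:
- env.goto(position, orientation): joint-space move of the TCP to a pose.
- env.move_linear(position, rotation=None, rate=150, until_force=None): straight line of the TCP; rotation=None keeps the orientation; rate is the mean speed in mm/s. With until_force (N) it stops when the force on the tool has changed by that much, and returns True; else False.
- env.movej(angles): joint-space move.
- env.gripper_to(opening, squeeze=None): finger opening in mm; squeeze is the grip in N (None keeps the last); returns when the fingers have stopped.
- env.dwell(seconds).
- env.ik(position, orientation): joint angles nearest the present ones, or None.
- env.get_state(): the state.
- env.get_image(name): name is "side" or "top"; returns (picture, depth): 384x512x3 uint8, red, green, blue; 384x512 float32, mm along the optical axis (not along the pixel's ray), 0 where there is no reading.
- env.get_calibration(name): a dict with "fx", "fy", "cx", "cy" (pixels), "dist" ([k1, k2, p1, p2, k3] as OpenCV has them; the pictures are not rectified), "R" (3x3) and "t" (3): a world point X has camera coordinates R X + t. Camera axes: x right, y down, z forward; pixel columns grow to the right and rows downward; lengths in mm; the calibration is good to about 2 mm. A picture is of the moment at which its call begins. get_calibration takes no time and is no camera call.
A pose or a line that the arm cannot do raises env.MotionError and nothing moves.
- env.close_job(): hands the job in; it is judged then, once.
The state is a dict: "time": time; "joint_positions": joint angles; "qd": joint speeds; "effort": joint torques, N m; "ee_pos": TCP position; "orientation": TCP orientation; "wrist_force": force on the tool from outside, world axes, zero at the start; "torque": the same for the moment, N m; "gripper_width": finger opening in mm; "gripper_force": force on a finger pad.
Only numpy, scipy, OpenCV 4.12 (cv2) and the standard library are available. Lean on these libraries where they do the work, as an engineer would, in place of code of your own. Each camera call takes 0.05 s, during which the arm holds its last target. There are 200 camera calls.

## Working session

There is one attempt and no reset: what is moved stays moved. The work goes in short steps, each a Python script; the robot and the scene stay as the last script left them, time stands still between calls to the robot, and variables do not carry over. Pictures are saved under pics/ and viewed, at most 10 in all, crops included, and the job is handed in when it is done.

```bash
mkdir -p pics; ls; python3 - <<'E'
from station import env
import cv2,numpy as np
for n in("top","side"):
    im,d=env.get_image(n); cv2.imwrite(f"pics/{n}0.png",im[:,:,::-1]); np.save(n+"_d.npy",d); np.save(n+".npy",im)
    c=env.get_calibration(n); print(n,{k:np.round(v,4).tolist() for k,v in c.items()}, (d>0).mean())
s=env.get_state();print(s)
E
```

```text
pics
top {'fx': 496.2574, 'fy': 496.2574, 'cx': 259.4534, 'cy': 199.354, 'dist': [-0.0541, 0.0, 0.0, 0.0, 0.0], 'R': [[-0.0592, -0.9982, 0.0045], [-0.9767, 0.057, -0.207], [0.2064, -0.0167, -0.9783]], 't': [88.491, 546.8433, 1089.8616]} 0.9960123697916666
side {'fx': 370.7249, 'fy': 370.7249, 'cx': 254.8265, 'cy': 193.5909, 'dist': [-0.0228, 0.0, 0.0, 0.0, 0.0], 'R': [[0.9882, -0.1534, -0.0045], [-0.12, -0.7543, -0.6455], [0.0956, 0.6383, -0.7638]], 't': [-526.3611, 159.2924, 744.7665]} 0.9959157307942709
{'time': 0.1, 'joint_positions': array([-76.21040601,  27.37209983,   1.2793341 ,  89.17384936,
        -0.65849606,  63.55712374,  -4.76444029]), 'qd': array([-0.00859427, -0.16610206,  0.07842608,  0.02659553,  0.11056688,
       -0.12572389,  0.00323959]), 'effort': array([ 4.81097100e-03, -5.97766542e+01,  1.61419831e+00, -2.81951362e+01,
        1.28915504e-02,  4.99232745e-03,  6.34761449e-06]), 'ee_pos': array([230.4977018 , 633.84735623, 230.40161773]), 'orientation': array([-1.79904518e+02,  7.00238933e-03,  1.60015607e+02]), 'wrist_force': array([ 1.22109527, -0.04163406, -0.10921676]), 'torque': array([ 0.01521978,  0.00698409, -0.00476055]), 'gripper_force': 0.0, 'gripper_width': 85.10660801786777}
```

View pics/top0.png

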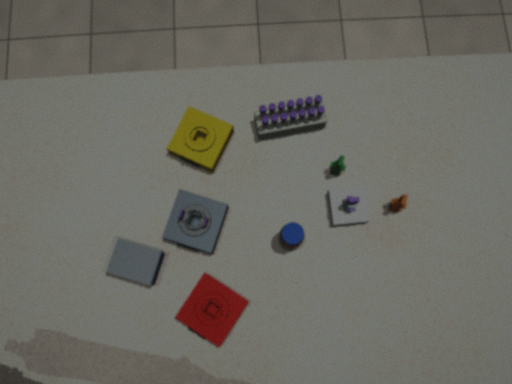

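View pics/side0.png

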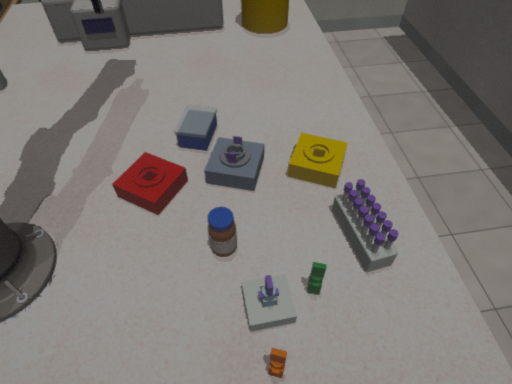

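The top view shows the holder at about (347,207) with the purple fin at (352,201). The dock is at (196,221), with its tabs at (181,214) and (207,222). In the side view the fin is at (269,287) and the dock at (236,158). The green, orange, red and yellow items are look-alikes. Next I'll measure.

```bash
cat > h.py <<'E'
import numpy as np, cv2
from station import env
def cal(n):
    c=env.get_calibration(n); K=np.array([[c['fx'],0,c['cx']],[0,c['fy'],c['cy']],[0,0,1.]])
    return K,np.array(c['dist'],float),np.array(c['R']),np.array(c['t'])
def rays(n,uv):
    K,D,R,t=cal(n); p=cv2.undistortPoints(np.float64(uv).reshape(-1,1,2),K,D).reshape(-1,2)
    return -R.T@t, np.c_[p,np.ones(len(p))]@R       # origin, dirs with unit depth
def plane(n,uv,z):
    o,d=rays(n,uv); return o+d*((z-o[2])/d[:,2])[:,None]
def tri(a,b):
    (o1,d1),(o2,d2)=rays("top",[a]),rays("side",[b]); d1,d2=d1[0],d2[0]
    s=np.linalg.lstsq(np.c_[d1,-d2],o2-o1,rcond=None)[0]; p,q=o1+s[0]*d1,o2+s[1]*d2
    return (p+q)/2,np.linalg.norm(p-q)
def cloud(n,d):
    v,u=np.mgrid[:384,:512]; o,r=rays(n,np.c_[u.ravel(),v.ravel()])
    return (o+r*d.reshape(-1,1)).reshape(384,512,3)
def hsv(im): return cv2.cvtColor(im,cv2.COLOR_RGB2HSV)
def purple(im): return cv2.inRange(hsv(im),(122,60,30),(160,255,255))
def comps(m,lo=4):
    n,l,s,c=cv2.connectedComponentsWithStats(m); return [(i,s[i],c[i],l==i) for i in range(1,n) if s[i,4]>=lo]
E
python3 - <<'E'
from h import *
for n in("top","side"):
    im=np.load(n+".npy"); d=np.load(n+"_d.npy"); P=cloud(n,d)
    print(n)
    for i,s,c,m in comps(purple(im)):
        q=P[m]; print(" purple",s.tolist(),np.round(c,1),"med",np.round(np.median(q,0)),"zmax",q[:,2].max().round())
    # dock & holder by height band inside box
    H=hsv(im)
    for nm,px in(("dock",(168,200) if 0 else None),):pass
    bl=cv2.inRange(H,(95,25,30),(118,160,255))
    wh=None
    for i,s,c,m in comps(bl,150):
        q=P[m]; print(" bluegrey",s.tolist(),np.round(c,1),np.round(np.median(q,0)))
    for nm,(u,v) in {"top":{"holder":(336,215),"dock":(175,230)},"side":{"holder":(260,315),"dock":(218,170)}}[n].items(): print(nm,im[v,u],H[v,u],P[v,u].round(1))
    crop={"top":(150,175,390,265),"side":(195,125,330,335)}[n]
a=np.load("top.npy");A=cv2.resize(a[180:265,155:240],(400,400),interpolation=2);B=cv2.resize(a[180:240,320,None].repeat(1,1) if 0 else a[175:235,318:378],(400,400),interpolation=2)
cv2.imwrite("pics/crop1.png",np.hstack([A,B])[:,:,::-1])
E
```

```text
top
 purple [315, 95, 7, 8, 41] [317.8  98.3] med [774. -93. 100.] zmax 106.0
 purple [306, 97, 7, 8, 42] [308.5 100.3] med [771. -71. 100.] zmax 104.0
 purple [297, 99, 6, 8, 37] [299.4 102. ] med [768. -49. 101.] zmax 105.0
 purple [288, 100, 6, 9, 40] [290.2 103.6] med [765. -28. 100.] zmax 105.0
 purple [278, 102, 7, 8, 41] [280.9 105.3] med [762.  -6. 100.] zmax 107.0
 purple [260, 105, 6, 8, 37] [262.4 108.4] med [756.  38. 101.] zmax 108.0
 purple [269, 104, 7, 8, 41] [271.7 107. ] med [758.  15. 101.] zmax 105.0
 purple [308, 107, 7, 9, 51] [311.  110.7] med [745. -75. 100.] zmax 105.0
 purple [317, 106, 7, 9, 45] [320.1 109.3] med [747. -96. 100.] zmax 105.0
 purple [299, 109, 7, 9, 50] [301.9 112.5] med [741. -53. 100.] zmax 105.0
 purple [289, 110, 8, 9, 49] [292.6 114.1] med [738. -32. 100.] zmax 106.0
 purple [280, 112, 8, 10, 54] [283.4 115.8] med [736. -11.  99.] zmax 104.0
 purple [262, 115, 7, 9, 50] [264.8 119. ] med [730.  33. 100.] zmax 104.0
 purple [271, 114, 7, 9, 49] [274.1 117.4] med [733.  12. 100.] zmax 1179.0
 purple [347, 196, 12, 8, 65] [352.2 199.5] med
[... 791 characters left out ...]
.] zmax 669.0
 purple [345, 182, 40, 63, 601] [364.3 213.5] med [741. -38.  99.] zmax 669.0
 purple [266, 275, 7, 21, 110] [268.8 285. ] med [ 533. -160.   98.] zmax 102.0
 purple [275, 289, 4, 6, 16] [276.7 291.9] med [ 548. -155.   54.] zmax 56.0
 purple [258, 291, 6, 8, 28] [260.4 294.6] med [ 519. -155.   54.] zmax 58.0
 bluegrey [177, 111, 40, 39, 930] [197.1 132. ] [431. 309.  43.]
 bluegrey [205, 138, 59, 52, 1624] [234.3 165.5] [509. 173.  44.]
 bluegrey [207, 206, 27, 26, 172] [220.5 220.6] [465. -24. 102.]
 bluegrey [261, 286, 15, 21, 200] [268.1 297. ] [ 530. -163.   52.]
holder [138 143 136] [ 51  12 143] [ 514.  -181.    28.8]
dock [ 89  96 108] [109  45 108] [472.4 170.   45.5]
```

View pics/crop1.png

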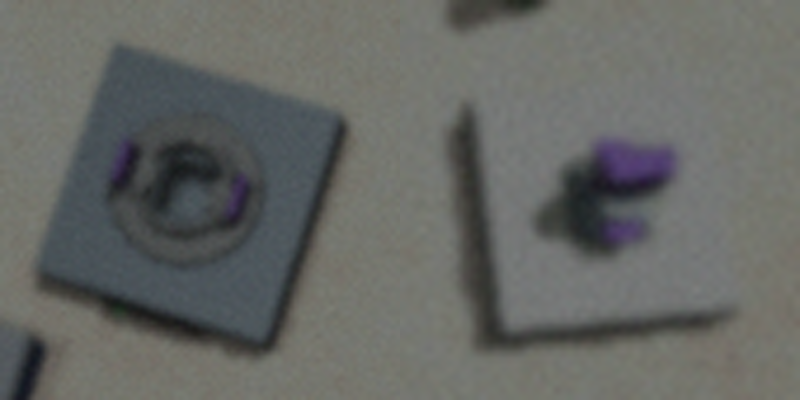

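The crop shows the dock with its tabs at about (125,160) and (236,198). The fin is at (635,163) in the right half, long across world y, and one ear is visible at (625,230). Next I'll fit precise outlines.

```bash
cat >> h.py <<'E'
def rect(pts):
    c,s,a=cv2.minAreaRect(np.float32(pts[:,:2])); return np.round(c,1),np.round(s,1),round(a,1)
def measure(n,im,d):
    P=cloud(n,d); H=hsv(im); pu=purple(im)>0; out={}
    def near(c,r): return np.hypot(P[...,0]-c[0],P[...,1]-c[1])<r
    def outline(m,z):
        m=cv2.morphologyEx(m.astype(np.uint8),cv2.MORPH_OPEN,np.ones((3,3)))
        c=max(cv2.findContours(m,0,cv2.CHAIN_APPROX_NONE)[0],key=cv2.contourArea)
        return rect(plane(n,c.reshape(-1,2),z))
    zd=np.median(P[near((513,208),55)&~near((513,208),42)][:,2]); out['dock']=outline(near((513,208),95)&(P[...,2]>38)&(P[...,2]<64),45),zd.round(1)
    zh=np.median(P[near((531,-150),38)&~near((531,-150),25)][:,2]); out['holder']=outline(near((531,-150),70)&(P[...,2]>24)&(P[...,2]<36),30),zh.round(1)
    return out
E
python3 - <<'E'
from h import *
for n in("top","side"):
    im=np.load(n+".npy"); d=np.load(n+"_d.npy"); P=cloud(n,d)
    print(n,measure(n,im,d))
    ms=[(c,m,P[m]) for i,s,c,m in comps(purple(im),10)]
    for c,m,q in ms:
        w=np.median(q,0)
        if w[0]<600 and w[1]<500:
            z=98 if w[1]<0 else 84
            t=q[:,2]>z-6
            uv=np.argwhere(m)[:,::-1]
            r=plane(n,uv[t],z) if t.sum()>5 else None
            print(np.round(c,1),"ztop",np.percentile(q[:,2],90).round(), rect(r) if r is not None else "", r.mean(0).round(1) if r is not None else "")
E
```

```text
top {'dock': ((array([513., 209.]), array([121.1, 120.8]), 69.1), np.float64(45.9)), 'holder': ((array([ 530. , -153.4]), array([86.2, 86.6]), 2.0), np.float64(30.7))}
[352.2 199.5] ztop 101.0 (array([ 529.3, -152.5]), array([10.4, 21.5]), 3.9) [ 529.6 -152.1   98. ]
[350.6 209.1] ztop 57.0  
[180.7 213.9] ztop 86.0 (array([522.5, 236.1]), array([ 5. , 19.2]), 70.1) [522.8 235.9  84. ]
[204.9 221.4] ztop 87.0 (array([502. , 181.2]), array([ 5. , 20.7]), 69.6) [502.1 181.5  84. ]
side {'dock': ((array([515.3, 206.8]), array([126.6, 121.5]), 68.9), np.float64(45.2)), 'holder': ((array([ 532.7, -153.8]), array([85.3, 88. ]), 2.4), np.float64(30.0))}
[237.3 139.9] ztop 83.0 (array([526.5, 233.8]), array([ 7.2, 14.5]), 80.9) [525.5 233.1  84. ]
[231.2 157. ] ztop 83.0 (array([505.7, 179.1]), array([ 8.9, 20.5]), 67.5) [506.  179.3  84. ]
[268.8 285. ] ztop 99.0 (array([ 533.2, -154.4]), array([25.8, 10. ]), 80.1) [ 532.6 -155.4   98. ]
[276.7 291.9] ztop 56.0  
[260.4 294.6] ztop 56.0
```

```bash
python3 - <<'E'
from h import *
print(env.grasp_offset)
for p,ys in(([531,-153,200],(93,-87)),([531,-153,67],(93,-87)),([513.5,208.3,130],(69,-111)),([513.5,208.3,56],(159,79,69,-21,-101,-111))):
    for y in ys:
        q=env.ik(p,[180,0,y]); print(p,y,None if q is None else np.round(q,0))
im=np.load("top.npy");P=cloud("top",np.load("top_d.npy"))
g=cv2.inRange(hsv(im),(45,90,20),(85,255,255))>0; q=P[g]; print("green",q.min(0).round(),q.max(0).round(),np.median(q,0).round())
E
```

```text
18.700000000000003
[531, -153, 200] 93 [-32.  26.  55. 110. -25.  57.  37.]
[531, -153, 200] -87 [ -41.   37.   73.  111.  -40.   64. -128.]
[531, -153, 67] 93 [-26.  38.  49. 116. -41.  45.  50.]
[531, -153, 67] -87 [ -37.   56.   72.  116.  -63.   62. -110.]
[513.5, 208.3, 130] 69 [-51.  25.  29. 113. -17.  46. -34.]
[513.5, 208.3, 130] -111 [-24.  23.  -6. 111.   3.  46. 127.]
[513.5, 208.3, 56] 159 [-37.  30.  10. 114.  -8.  37.  48.]
[513.5, 208.3, 56] 79 [-47.  31.  24. 115. -21.  38. -21.]
[513.5, 208.3, 56] 69 [-49.  32.  26. 115. -22.  38. -29.]
[513.5, 208.3, 56] -21 [-75.  57.  72. 116. -65.  62. -81.]
[513.5, 208.3, 56] -101 [-20.  30. -11. 113.   9.  38. 133.]
[513.5, 208.3, 56] -111 [-22.  30.  -9. 113.   7.  38. 124.]
green [ 314. -149.   18.] [ 666.  236. 1179.] [ 618. -130.   60.]
```

```bash
python3 - <<'E'
from h import *
env.gripper_to(40,40)
env.goto([531,-153.3,190],[180,0,92.5])
env.move_linear([531,-153.3,110]); 
im,d=env.get_image("side"); cv2.imwrite("pics/side1.png",cv2.resize(im[200:350,190:340],(500,500),interpolation=2)[:,:,::-1])
s=env.get_state();print(s['time'],s['ee_pos'].round(1),s['orientation'].round(1),s['wrist_force'].round(1),s['gripper_width'])
E
```

```text
4.3083 [ 531.7 -153.7  110.9] [179.9   0.   92.5] [ 0.2  1.6 -0.5] 39.97235864426196
```

View pics/side1.png

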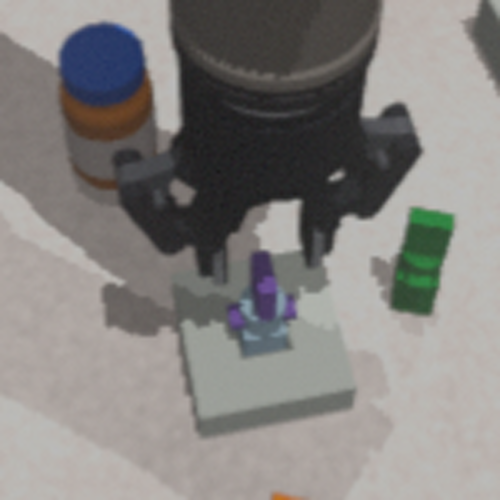

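The fin at about (262,270) sits centred between the fingers at 215 and 315, and the green look-alike is well clear. I'll go down and grasp.

```bash
python3 - <<'E'
from h import *
print(env.move_linear([531,-153.3,67.5],rate=80,until_force=8))
env.gripper_to(5,40); s=env.get_state();print(s['time'],s['ee_pos'].round(1),s['wrist_force'].round(1),s['gripper_width'],s['gripper_force'])
env.move_linear([531,-153.3,190],rate=150)
s=env.get_state();print(s['time'],s['ee_pos'].round(1),s['wrist_force'].round(1),s['gripper_width'],s['gripper_force'])
env.goto([513.5,208.3,190],[180,0,69]); env.move_linear([513.5,208.3,150],rate=100);env.dwell(.3)
s=env.get_state();print(s['time'],s['ee_pos'].round(1),s['orientation'].round(1),s['wrist_force'].round(1))
for n in("top","side"):
    im,d=env.get_image(n); np.save(n+"2.npy",im); np.save(n+"2_d.npy",d)
    a=im[165:275,145:255] if n=="top" else im[80:190,180:290]
    cv2.imwrite(f"pics/c2{n}.png",cv2.resize(a,(440,440),interpolation=2)[:,:,::-1])
cv2.imwrite("pics/c2.png",np.hstack([cv2.imread("pics/c2top.png"),cv2.imread("pics/c2side.png")])[:, :][:, :880][:, ::1][::1] if 0 else cv2.resize(np.hstack([cv2.imread("pics/c2top.png"),cv2.imread("pics/c2side.png")]),(800,400)))
E
```

```text
False
5.3667 [ 531.3 -153.3   67.9] [0.  0.8 2.8] 9.480865573022223 42.32013523578644
6.3333 [ 530.3 -152.9  189.1] [-1.3  0.8 -1.4] 9.370515437413905 41.757243275642395
8.5417 [513.8 208.5 150.4] [180.  -0.  69.] [-0.8  0.3 -2.3]
```

View pics/c2.png

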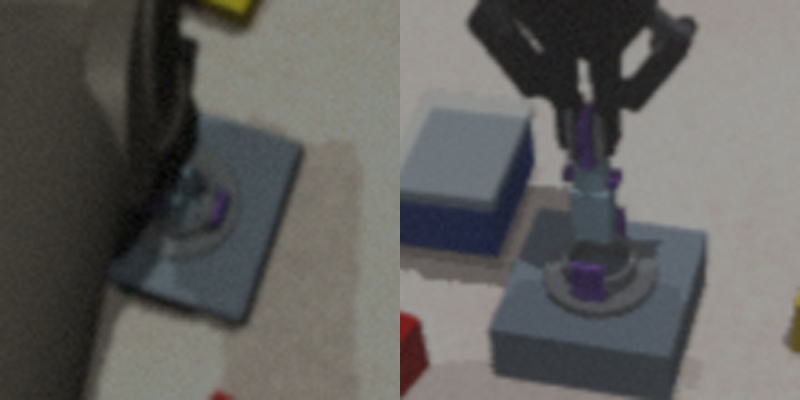

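The left part is the top view, where the gripper mostly hides the cartridge. The right part is the side view: the foot is at about (592,210), hanging over the collar ring at (603,268) and upright. I'll compare the foot's columns with the expected axis in the same view.

```bash
python3 - <<'E'
from h import *
n="side"; im=np.load("side2.npy"); d=np.load("side2_d.npy"); P=cloud(n,d); H=hsv(im)
K,D,R,t=cal(n)
def proj(p): return cv2.projectPoints(np.float64(p).reshape(-1,1,3),cv2.Rodrigues(R)[0],t,K,D)[0].reshape(-1,2)
s=env.get_state()['ee_pos']
# pale-blue foot: per row extent around col 235 
m=cv2.inRange(H,(92,25,105),(108,120,255))>0; 
for v in range(126,150):
    c=np.where(m[v,215:255])[0]+215
    if len(c): print(v,c.min(),c.max(),len(c),end=' | ')
print()
c0=np.array([s[0],s[1]]); a=np.deg2rad(-21); ex=np.array([np.cos(a),np.sin(a)]); ey=np.array([-ex[1],ex[0]])
for z in (89,129):
    q=[np.r_[c0+i*12*ex+j*12*ey,z] for i in(-1,1) for j in(-1,1)]; print(z,proj(q).round(1).tolist())
pm=[(c,P[mm]) for i,st,c,mm in comps(purple(im),6) if 200<c[0]<270 and c[1]<180]
for c,q in pm: print(c.round(1),np.median(q,0).round(1))
print("ears pred",proj([np.r_[c0+i*15*ex,134] for i in(-1,1)]).round(1).tolist())
E
```

```text
132 227 228 2 | 133 233 236 4 | 141 243 244 2 | 142 243 251 9 | 143 243 254 12 | 144 243 254 12 | 145 244 254 11 | 146 253 254 2 | 147 252 254 3 | 148 251 254 4 | 149 251 254 4 | 
89 [[226.4, 145.8], [229.0, 139.0], [236.5, 147.3], [239.0, 140.4]]
129 [[225.3, 132.4], [228.0, 125.6], [235.7, 133.9], [238.3, 127.0]]
[230.3 117.7] [511.6 198.7 170.6]
[238.1 129.1] [526.9 200.  135.4]
[240.2 141.6] [533.2 232.1  70.5]
[231.1 157. ] [505.9 180.7  71.6]
ears pred [[225.2, 127.1], [238.3, 128.9]]
```

```bash
python3 - <<'E'
from h import *
hit=env.move_linear([513.8,208.2,72.0],rate=40,until_force=6)
s=env.get_state();print(hit,s['time'],s['ee_pos'].round(1),s['orientation'].round(1),s['wrist_force'].round(1),s['torque'].round(2),s['gripper_width'])
E
```

```text
False 10.7417 [513.9 208.3  72.2] [180.  -0.  69.] [-0.2  0.1 -2.1] [0.06 0.01 0.03] 9.555045799113607
```

```bash
python3 - <<'E'
from h import *
hit=env.move_linear([513.8,208.2,67.5],rate=10,until_force=6)
s=env.get_state();print(hit,s['time'],s['ee_pos'].round(1),s['wrist_force'].round(1))
env.gripper_to(40,20); env.dwell(.2)
s=env.get_state();print(s['time'],s['ee_pos'].round(1),s['wrist_force'].round(1),s['gripper_width'])
env.move_linear([513.8,208.2,150],rate=120); env.gripper_to(85)
env.goto([513.8,208.2,150],[180,0,159]);
s=env.get_state();print(s['time'],s['ee_pos'].round(1),s['wrist_force'].round(1),s['torque'].round(2),s['joint_positions'].round(0))
im,d=env.get_image("side"); P=cloud("side",d)
for i,st,c,mm in comps(purple(im),4):
    if 200<c[0]<270 and c[1]<180: print(st.tolist(),c.round(1),np.median(P[mm],0).round(1),np.percentile(P[mm][:,2],95).round())
cv2.imwrite("pics/c3.png",cv2.resize(im[70:190,170:290],(480,480),interpolation=2)[:,:,::-1])
E
```

```text
True 10.9667 [514.  208.2  71.9] [-0.7  1.1  5.3]
11.5667 [513.2 208.1  71. ] [-0.4  1.1  0.2] 40.03726126915159
14.0583 [513.8 208.1 149.9] [0.5 0.7 0.4] [-0.05  0.03 -0.01] [-56.  24.  35. 112. -18.  49.  58.]
[227, 137, 15, 26, 213] [233.1 149.3] [512.1 197.2  77. ] 103.0
[239, 152, 3, 3, 7] [240. 153.] [529.1 205.1  58.2] 63.0
```

View pics/c3.png

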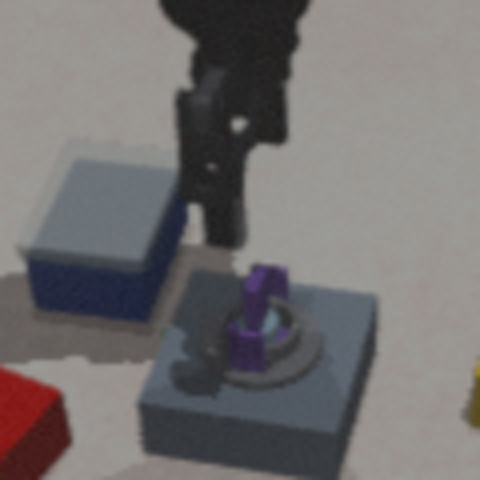

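The cartridge is seated: it touched the floor at TCP z 71.9, and the fin top reads about 102. In the picture the fin at (265,300) stands upright in the ring, and the near tab is at (247,345). I'll pinch the tabs next.

```bash
python3 - <<'E'
from h import *
def st(l):
    s=env.get_state(); a=np.deg2rad(69); f=s['wrist_force']; print(l,round(s['time'],2),s['ee_pos'].round(1),s['orientation'][2].round(1),'F',f.round(1),'along',round(f[0]*np.cos(a)+f[1]*np.sin(a),1),'T',s['torque'].round(3),'w',round(s['gripper_width'],1),round(s['gripper_force'],1))
print(env.move_linear([513.8,208.2,54],rate=80,until_force=5)); env.dwell(.2); st('down')
env.gripper_to(66,20); st('66')
for w in (62,59,56,54): env.gripper_to(w,20); st(w)
E
```

```text
False
down 15.66 [514.  208.4  54.4] 159.0 F [ 1.1  0.2 -0.7] along 0.6 T [-0.027 -0.004 -0.001] w 84.9 0.0
66 15.99 [513.8 208.2  54. ] 159.0 F [ 0.1 -0.8  0.6] along -0.7 T [-0.021  0.03  -0.017] w 66.1 0.0
62 16.22 [514.3 209.3  54.3] 159.0 F [1.2 3.8 0.8] along 4.0 T [ 0.676 -0.184  0.004] w 62.1 1.7
59 16.43 [514.1 208.7  54.4] 159.0 F [-0.5  3.4  5.5] along 3.0 T [0.689 0.058 0.007] w 59.1 4.8
56 16.65 [514.3 208.7  54.6] 159.0 F [-0.5  2.6  7.1] along 2.2 T [0.674 0.121 0.021] w 56.1 6.8
54 16.87 [514.4 208.8  54.8] 159.0 F [-1.4  2.8  8.9] along 2.1 T [ 0.68   0.156 -0.01 ] w 54.3 8.2
```

```bash
cat >> h.py <<'E'
def st(l):
    s=env.get_state(); print(l,round(s['time'],2),s['ee_pos'].round(1),s['orientation'][2].round(1),'F',s['wrist_force'].round(1),'T',s['torque'].round(3),'w',round(s['gripper_width'],1),round(s['gripper_force'],1)); return s
E
python3 - <<'E'
from h import *
env.move_linear([514.2,209.0,54.3],rate=20); st('shift')
env.gripper_to(50,20); env.dwell(.2); st('sq')
C=[514.2,209.0,54.3]
for y in (157,155,152,149):
    env.move_linear(C,[180,0,y],rate=30); s=st(y)
    if abs(s['torque'][2])>.3: print("stop"); break
E
```

```text
shift 17.12 [514.5 209.1  54.8] 159.0 F [-1.3  2.1  6.8] T [ 0.456  0.126 -0.011] w 54.0 8.2
sq 17.53 [514.7 209.6  55.3] 159.0 F [-1.9  2.8 11.5] T [ 0.669  0.361 -0.04 ] w 51.3 19.1
157 17.78 [514.7 209.7  55.3] 157.0 F [-1.9  3.3 10.8] T [ 0.63   0.353 -0.075] w 51.3 19.6
155 18.03 [514.8 209.7  55.3] 155.0 F [-1.6  2.8 11.3] T [ 0.686  0.369 -0.071] w 51.8 19.7
152 18.28 [514.8 209.7  55.3] 152.0 F [-1.4  3.6 11.4] T [ 0.662  0.404 -0.088] w 51.3 20.0
149 18.53 [514.8 209.7  55.3] 149.0 F [-1.1  3.  11.7] T [ 0.703  0.35  -0.085] w 51.5 20.1
```

```bash
python3 - <<'E'
from h import *
C=[514.2,209.2,54.3]
for y in list(range(144,104,-5))+[104]:
    env.move_linear(C,[180,0,y],rate=30); s=st(y)
    if abs(s['torque'][2])>.25 or np.linalg.norm(s['wrist_force'])>25: print("stop"); break
im,d=env.get_image("side"); cv2.imwrite("pics/c4.png",cv2.resize(im[70:190,170:290],(480,480),interpolation=2)[:,:,::-1])
E
```

```text
144 18.78 [514.8 209.8  55.3] 144.0 F [-1.6  2.7 11.5] T [ 0.588  0.293 -0.072] w 51.3 21.0
139 19.03 [514.9 209.8  55.3] 139.0 F [-2.   3.3 11.4] T [ 0.662  0.308 -0.115] w 51.2 21.2
134 19.28 [514.9 209.9  55.3] 134.0 F [-1.7  2.8 11.2] T [ 0.654  0.282 -0.079] w 51.4 21.3
129 19.53 [515.  209.9  55.3] 129.0 F [-1.7  3.3 10.9] T [ 0.639  0.3   -0.1  ] w 51.6 21.4
124 19.78 [515.  209.9  55.3] 124.0 F [-1.1  3.4 10.3] T [ 0.691  0.242 -0.104] w 51.3 21.5
119 20.03 [515.1 210.   55.3] 119.0 F [-0.8  3.6 10.2] T [ 0.736  0.179 -0.053] w 51.7 21.6
114 20.28 [515.1 210.   55.3] 114.0 F [-0.8  4.1 11. ] T [ 0.771  0.14  -0.093] w 51.3 21.7
109 20.53 [515.2 210.1  55.3] 109.0 F [-1.1  3.9  9.5] T [ 0.771  0.053 -0.047] w 51.6 21.8
104 20.78 [515.3 210.1  55.3] 104.0 F [-0.1  3.3 10.5] T [ 0.803  0.146 -0.112] w 51.3 21.9
```

View pics/c4.png

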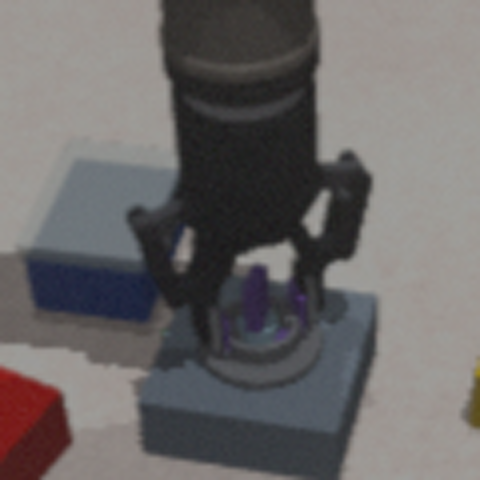

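The tabs have turned with the fingers, at about (225,335) and (300,300), and the fin is undisturbed. I'll finish in 1° steps, averaging the torque and cross-checking it against joint 7's effort.

```bash
python3 - <<'E'
from h import *
C=[514.4,209.4,54.3]
for y in range(103,76,-1):
    env.move_linear(C,[180,0,y],rate=30)
    T=[]
    for _ in range(6): env.dwell(.03); s=env.get_state(); T.append(np.r_[s['torque'][2],s['effort'][6],s['orientation'][2],s['gripper_width'],s['gripper_force']])
    m=np.mean(T,0); print(y,round(s['time'],2),m.round(3))
    if abs(m[0])>.36 or abs(m[1])>.36: print("stop"); break
E
```

```text
103 21.28 [-4.00000e-03  2.20000e-02  1.02999e+02  5.11850e+01  2.20350e+01]
102 21.73 [-1.90000e-02  2.30000e-02  1.01999e+02  5.12570e+01  2.20150e+01]
101 22.18 [-2.50000e-02  2.30000e-02  1.00998e+02  5.12610e+01  2.20030e+01]
100 22.63 [-3.1000e-02  2.3000e-02  9.9999e+01  5.1294e+01  2.1991e+01]
99 23.08 [-4.0000e-02  2.3000e-02  9.8998e+01  5.1069e+01  2.1978e+01]
98 23.53 [-2.7000e-02  2.2000e-02  9.7998e+01  5.1301e+01  2.1965e+01]
97 23.98 [ 2.4000e-02 -8.0000e-03  9.7003e+01  5.1380e+01  2.1948e+01]
96 24.43 [ 4.5000e-02 -5.2000e-02  9.6009e+01  5.1354e+01  2.1929e+01]
95 24.88 [ 9.2000e-02 -1.0000e-01  9.5019e+01  5.1306e+01  2.1912e+01]
94 25.33 [ 0.148 -0.151 94.029 51.245 21.893]
93 25.78 [ 0.193 -0.205 93.038 51.342 21.874]
92 26.23 [ 0.251 -0.26  92.049 51.108 21.857]
91 26.68 [ 0.301 -0.316 91.06  51.257 21.84 ]
90 27.13 [ 0.373 -0.374 90.068 51.168 21.823]
stop
```

```bash
python3 - <<'E'
from h import *
env.dwell(.2); st('hold'); env.gripper_to(70); st('open'); env.gripper_to(85)
p=env.get_state()['ee_pos']; env.move_linear([p[0],p[1],180],rate=100); st('up')
env.goto([513,60,260],[180,0,90]); env.dwell(.3); st('away')
for n in("top","side"):
    im,d=env.get_image(n); P=cloud(n,d)
    for i,s,c,mm in comps(purple(im),4):
        w=np.median(P[mm],0)
        if abs(w[0]-513)<50 and abs(w[1]-208)<60: print(n,s.tolist(),c.round(1),w.round(1),np.percentile(P[mm][:,2],95).round())
    cv2.imwrite(f"pics/c5{n}.png",cv2.resize(im[175:265,155:245] if n=="top" else im[110:200,190:280],(400,400),interpolation=2)[:,:,::-1])
cv2.imwrite("pics/c5.png",np.hstack([cv2.imread("pics/c5top.png"),cv2.imread("pics/c5side.png")]))
E
```

```text
hold 27.33 [515.5 210.1  55.4] 90.1 F [ 0.2  3.3 10.5] T [ 0.635 -0.012  0.41 ] w 51.0 21.8
open 27.66 [513.7 208.4  53.9] 89.9 F [ 0.5 -0.4 -0.3] T [-0.045  0.023  0.006] w 69.6 0.0
up 29.37 [513.9 209.1 179.4] 90.0 F [-0.1  0.1 -0.7] T [ 0.    -0.032  0.019] w 85.1 0.0
away 30.38 [512.8  61.  259.5] 90.1 F [-1.3 -0.2  0.4] T [-0.016  0.045  0.053] w 85.0 0.0
top [187, 204, 9, 4, 28] [190.9 205.3] [541.2 212.7  83.5] 86.0
top [187, 212, 13, 10, 77] [193.  216.2] [512.4 205.6 100. ] 106.0
top [190, 224, 2, 3, 4] [190.2 225.2] [499.8 218.2  55. ] 61.0
top [190, 229, 10, 4, 33] [194.6 230.5] [483.2 205.7  83.2] 86.0
side [231, 136, 6, 17, 83] [233.5 143.7] [514.9 200.8  92.2] 103.0
side [245, 140, 3, 14, 26] [246.3 145.6] [545.1 204.7  80.5] 86.0
side [221, 144, 4, 15, 28] [222.4 151.2] [487.6 198.2  79.2] 85.0
side [239, 152, 3, 3, 6] [239.8 153.2] [528.5 204.6  59.1] 65.0
```

View pics/c5.png

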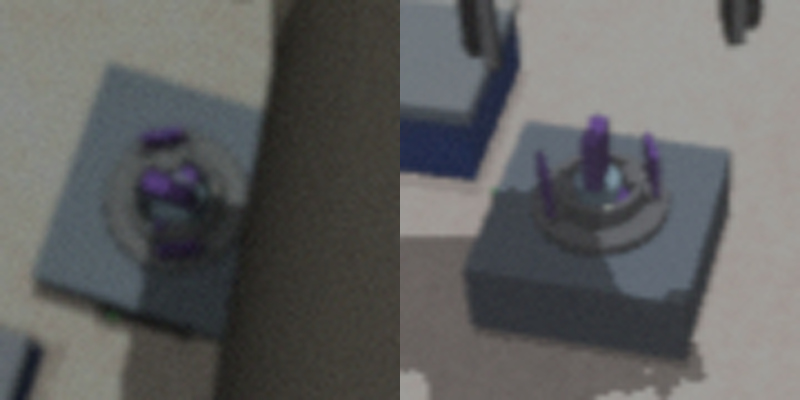

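The top view shows the tabs at (165,138) and (180,248) in the crop. That puts the collar about 62° from open, with the tabs sprung out, the fin upright at z of about 102 and the gripper clear. The twist read 0.41 N m just before release, so I'm handing in.

```bash
python3 -c "
from station import env
print(env.close_job())"
```

```text
the job is handed in; nothing more can be done
None
```

I handed the job in after about 30 s of the 72 s: the cartridge is home in the dock, and the collar is about 62° from open, brought up to about 0.4 N m and released; the hand-in gave no verdict.

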